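# Lock the treat box

## Task

Lock the wooden treat box: swing the flat steel hasp on its lid round until it stops against its stop pin, with its eye beneath the open leg of the padlock's raised shackle, and only then press the shackle down until it clicks fully home and stays down. Leave the jar, bowl, container and chopsticks where they stand.

Things in the scene. Friction and masses are not known exactly. Their poses are not given: they have to be found in the camera images.
- lock_box: A closed light-wood box fixed to the counter, 160 mm (x) by 240 mm (y), lid top 110 mm above the counter; lid and box do not move. Origin: centre of its underside, z up; its -x side is the front. A brass padlock body (26 mm in x, 56 mm in y) is held upright in a bracket on the front face, its centre at x -95 mm, y -30 mm in the box frame, its top level with the lid top.
- shackle (a joint): Slide of the steel padlock shackle, m: 0 = sprung up (open, as it starts), 0.018 = fully home. It moves straight down. It resists with about 3 N at the start, rising to about 8 N at 7 mm and falling again; let go before about 15 mm, it springs back up; past 15 mm the hidden pawl clicks over, pulls it the rest of the way and holds it down with about 4.5 N.
- shackle_crown (a point): The highest point, at mid-span, of the U-shaped shackle (9 mm round bar, 32 mm between leg centres; flat part of the crown about 14 mm long, along the box's y axis). It moves with the shackle: 42 mm above the lid top when open, 24 mm when home. The short open leg is on the box's +y side, its tip 9 mm above the padlock body when open; the long leg on the -y side stays in the body.
- hasp (a joint): Angle of the hasp about its upright pivot on the lid, rad: 0 = against the stop pin, arm pointing along the box's -x with the eye under the short leg of the shackle; it grows as the arm swings towards the box's +y side (clockwise seen from above), up to 1.35. It stays where it is left; turning it takes about 0.05 N m (about 1 N at the stud). At the start it is swung away by 0.7 to 1.25 rad.
- hasp_pivot (a point): The hasp's pivot axis at the level of the lid top; it does not move with the hasp. In the box frame: x 20 mm, y -14 mm, z 110 mm.
- hasp_stud (a point): Centre of the top of the hasp's upright finger stud, a round post 16 mm across and 30 mm tall standing on the flat arm, 55 mm from the pivot axis. Its top is 36 mm above the lid top. The arm is 18 mm wide, 4 mm thick, its top 6 mm above the lid top. A stop pin 8 mm across, 10 mm tall, stands on the lid beside the arm, 82 mm in front of the pivot.
- hasp_eye (a point): Centre of the rectangular eye (14 mm along the arm, 24 mm across it) in the hasp's 36 mm wide end, 115 mm from the pivot axis, at the height of the arm's top face.
- padlock_hole (a point): The hole for the short leg in the top of the padlock body, level with the lid top; it does not move.
- jar: A screw-top glass jar with a flat steel cap, about 84 mm across and 130 mm tall, loose. Bystander. Origin: centre of its underside, z up.
- bowl: A brown stoneware side bowl, 110 mm across the rim, 50 mm tall, loose. Bystander. Origin: centre of its underside, z up.
- container: A red plastic sealing container with snap lid, about 130 x 158 mm, 67 mm tall, loose. Bystander. Origin: centre of its underside, z up.
- chopsticks: A pair of steel chopsticks 225 mm long on a white ceramic rest (one loose piece), 25 mm tall. Bystander. Origin: on the counter under the pair; its x axis runs along the sticks.

How it is judged (in metres and radians):
On the way, in this order (a step that is already met when the one before it is completed fails the run):
1. the hasp is against its stop, its eye under the open leg, with the shackle still up (within 5 mm of open) (value of joint hasp below 0.06 rad and value of joint shackle below 0.005 m), for 0.2 s.
2. the shackle is pressed past its click, with the hasp in place (value of joint hasp below 0.06 rad and value of joint shackle above 0.016 m), for 0.1 s.
At the end, for the whole second after the job is handed in: The hasp is within 0.06 rad of its stop (eye around the leg) and the shackle stays down by itself, at least 16 of its 18 mm; the four bystanders are upright within 30 mm of where they stood (all of step 2); the robot touches nothing.
It fails at once if jar pushed more than 30 mm or tipped over 0.4 rad (distance of jar from where it was at the start of the episode above 0.03 m or angle between jar's own z axis and vertical above 0.4 rad).
It fails at once if bowl pushed more than 30 mm or tipped over 0.4 rad (distance of bowl from where it was at the start of the episode above 0.03 m or angle between bowl's own z axis and vertical above 0.4 rad).
It fails at once if container pushed more than 30 mm or tipped over 0.4 rad (distance of container from where it was at the start of the episode above 0.03 m or angle between container's own z axis and vertical above 0.4 rad).
It fails at once if chopsticks pushed more than 30 mm or tipped over 0.4 rad (distance of chopsticks from where it was at the start of the episode above 0.03 m or angle between chopsticks's own z axis and vertical above 0.4 rad).
It also fails if it takes over 48 s, if anything falls off the work surface, if the arm or the gripper's body presses on something with over 40 N, if the wrist force passes 120 N, or if a joint passes its speed limit or range.

## Robot

A 6-joint arm with a two-finger parallel gripper is mounted at the origin on the work surface. World frame = base frame: x ahead of the robot, y to its left, z up, the work surface at z = 0. Lengths are in m, angles in degrees, forces in N, time in s.
With the tool pointing down it reaches from about 0.25 to 0.725 m from the base axis. Payload 9.7 kg.
Tool frame: the origin (TCP) lies midway between the tips of the shut fingers; the grasp point (between the pads) lies 19 mm behind it; y points along the fingers, x is the direction in which the jaws open and shut, and the axes are right-handed (so a half turn about y gives the same grasp; the last joint's range is limited). The gripper opens to 85 mm and grips with 20 to 120 N. Pads are 22 mm wide; open, the fingers measure 114 mm over their backs; the gripper's body (76 mm by 85 mm) begins 54 mm behind the grasp point. The pads swing forward as they close: fully open they stand 13 mm farther back than shut.
Start: joints at [-69.901, 4.979, 10.078, 95.1, 0, 90], TCP at [0.189, -0.517, 0.231] pointing down, gripper open.
Joint ranges: [-179.16, 179.16], [-48.56, 103.87], [-65.8, 70.77], [-126.05, 130.52], [-82.76, 87.17], [-180, 180]. Speed limits (degrees/s): [127.2, 127.2, 147.25, 180, 180, 180].

## Interface

Orientations are given as [roll, pitch, yaw] about the fixed x, y, z axes, in that order (R = Rz(yaw) Ry(pitch) Rx(roll)).
In Python, from workcell import get_obs, camera, job_done gives the robot as it stands.
- The arm moves only by the tool play_rows, never from a script. Its argument "moves" is a list of rows, each a list of 3 entries, a list of its own where there are three numbers: the turn, a rotation vector about the tool's x, y, z in degrees, then the shift along the tool's x, y, z in m, then the opening in per cent of the stroke, from 0 (shut) to 100 (fully open). A call has exactly 5 rows; each row is the pose to reach, as a shift and turn from the pose commanded when the call began, along the tool's axes at that moment; what a row does not reach only later rows make up. A row lasts 1/10 s, in which the tool goes at most 50 mm and 8.59 degrees, less where a joint would pass 70% of its speed; a pose out of reach is approached as far as the arm can. A call with a gripper value outside its range is refused whole. The fingers move at their own pace and stop on an object; "grip_force" is the grip in N (left out, the last holds). Time passes only in rows, so rows that repeat a pose let the fingers close, or fill a call up. It gives the time, the measured TCP pose, the force and the opening at its end, in the units of the state.
- get_obs(): the state, without advancing time (a new reading comes with each control period).
- camera(name): name is "scene" or "side" or "wrist"; returns a dict with "img" (384x512x3 uint8, red, green, blue), "fov_y" (degrees; the focal length in pixels is half the picture's height over the tangent of half this angle, whatever the lens; pixels are square), "cx", "cy" (the principal point, pixels), "k1" (the pictures are not rectified: a ray, as slopes to the right and down, at radius r is drawn at 1 + k1 r^2 times it, then the intrinsics apply), "world_from_camera" (4x4, takes a point from camera to world coordinates). Camera axes: x right, y up, looking along -z (the intrinsics and any distortion apply to the point x, -y, -z); pixel columns grow to the right and rows downward; lengths in m; the calibration is good to about 2 mm. A picture is of the moment at which its call begins. There is no depth.
- job_done(): hands the job in, once; it reports no verdict.
The state is a dict: "time": time; "q": joint angles; "qd": joint speeds; "joint_efforts": joint torques, N m; "ee_pos": TCP position; "tcp_rot": TCP orientation; "wrist_force": force on the tool from outside, world axes, zero at the start; "torque": the same for the moment, N m; "opening": finger opening in m.
Only numpy, scipy, OpenCV 4.12 (cv2) and the standard library are available. Lean on these libraries where they do the work, as an engineer would, in place of code of your own. Each camera call takes 0.05 s, during which the arm holds its last target.

## Working session

There is one attempt and no reset: what is moved stays moved. The work goes in short steps, Python scripts to look and compute and a tool call to move; the robot and the scene stay as the last step left them, time stands still between calls to the robot, and variables do not carry over. Pictures are saved under pics/ and viewed, and the job is handed in when it is done.

Besides the shell and the picture viewer there is one more tool, called after ">>>" as name(argument=value, ...), one argument or row to a line, values as JSON. play_rows: Moves the arm, as the interface text tells. Its arguments: {"type":"object","properties":{"moves":{"type":"array"},"grip_force":{"type":"number"}},"required":["moves"]}

```bash
mkdir -p pics; ls
python3 - <<'E'
from workcell import get_obs,camera
import cv2,json,numpy as np,pickle
o=get_obs();print(o)
d={}
for n in("scene","side","wrist"):
    c=camera(n);d[n]=c
    cv2.imwrite(f"pics/{n}0.png",c["img"][:,:,::-1])
    print(n,c["fov_y"],c["cx"],c["cy"],c["k1"],np.round(c["world_from_camera"],3).tolist())
pickle.dump(d,open("c0.pkl","wb"))
E
```

```text
pics
{'time': 0.0, 'q': array([-6.99021321e+01,  5.01321350e+00,  1.00343164e+01,  9.50993446e+01,
       -2.89815948e-04,  9.00009636e+01]), 'qd': array([-0.0223789 ,  0.01448092,  0.06125393, -0.03824144,  0.01621425,
       -0.03092849]), 'joint_efforts': array([ 2.26601325e-03, -5.20400763e+01,  4.64794743e+01,  1.66205404e-02,
        7.41980762e-05, -1.07973602e-05]), 'ee_pos': array([ 0.18891458, -0.51629708,  0.23056156]), 'tcp_rot': array([-9.00002911e+01,  7.82417311e-02, -6.99030958e+01]), 'wrist_force': array([-0.11314132, -0.07910016,  0.0357035 ]), 'torque': array([ 0.03515667, -0.01785133, -0.02514312]), 'opening': 0.08578162583969087}
scene 53.722734067369096 253.5919986467758 192.33949041921844 -0.07600812765966243 [[0.556, -0.457, 0.695, 1.445], [0.831, 0.318, -0.456, -0.587], [-0.012, 0.831, 0.556, 0.82], [0.0, 0.0, 0.0, 1.0]]
side 42.90477192042944 264.84563406300174 192.68957170186948 -0.17418323324176888 [[-0.907, 0.316, -0.28, 0.134], [-0.422, -0.665, 0.616, 0.949], [0.008, 0.676, 0.737, 1.225], [0.0, 0.0, 0.0, 1.0]]
wrist 59.06905230783816 256.3039486807747 197.94032688013968 -0.10249568759084986 [[0.345, 0.894, 0.288, 0.261], [-0.939, 0.329, 0.104, -0.49], [-0.002, -0.306, 0.952, 0.373], [0.0, 0.0, 0.0, 1.0]]
```

View pics/scene0.png

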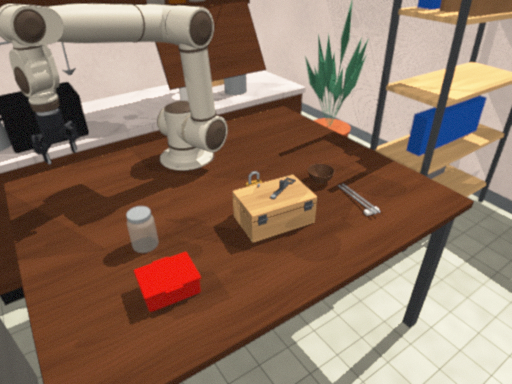

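View pics/side0.png

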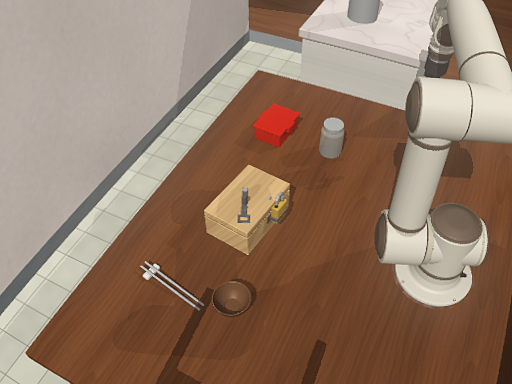

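View pics/wrist0.png

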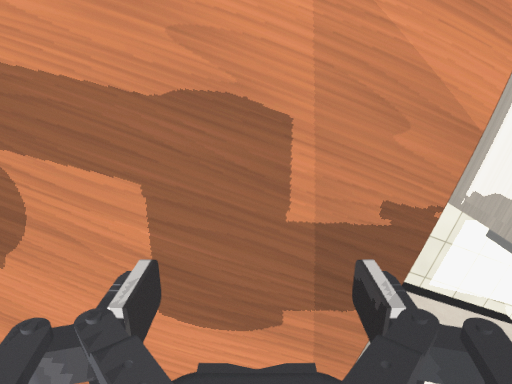

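The scene picture shows the box around (275,205) and the side picture shows it around (247,210). The hasp is swung out and the shackle is up. I'll enlarge both.

Run:
```python
import cv2
a=cv2.imread("pics/scene0.png")[160:245,225:325];cv2.imwrite("pics/scene0z.png",cv2.resize(a,None,fx=7,fy=7,interpolation=cv2.INTER_CUBIC))
a=cv2.imread("pics/side0.png")[160:260,195:300];cv2.imwrite("pics/side0z.png",cv2.resize(a,None,fx=6,fy=6,interpolation=cv2.INTER_CUBIC))
```

```text
(no output)
```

View pics/scene0z.png

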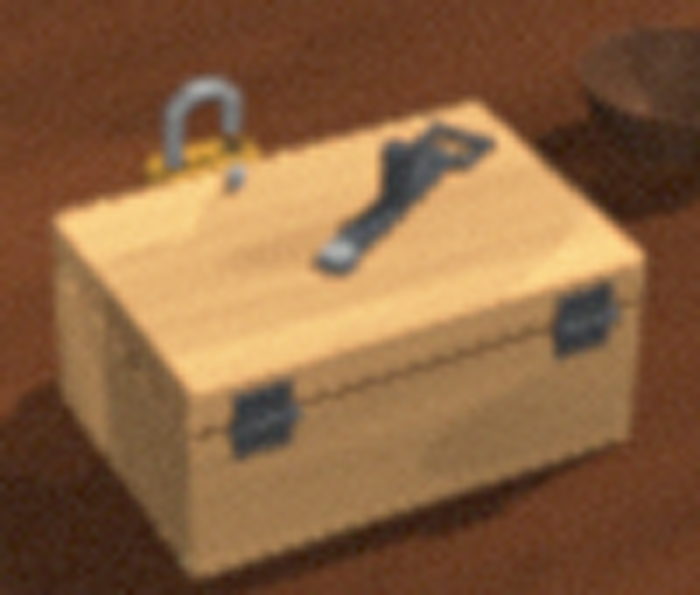

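View pics/side0z.png

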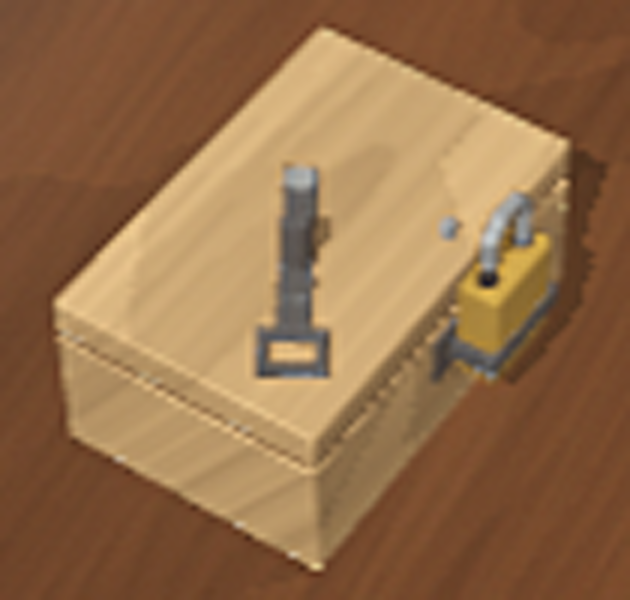

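```bash
cat > h.py <<'E'
import numpy as np,cv2,pickle
from scipy.optimize import least_squares
def proj(c,P):
    W=c["world_from_camera"];P=np.atleast_2d(P)
    p=(P-W[:3,3])@W[:3,:3]
    x=p[:,0]/-p[:,2];y=-p[:,1]/-p[:,2]
    k=1+c["k1"]*(x*x+y*y);f=192/np.tan(np.radians(c["fov_y"]/2))
    return np.c_[c["cx"]+f*x*k,c["cy"]+f*y*k]
def b2w(b,P):
    P=np.atleast_2d(P);co,s=np.cos(b[2]),np.sin(b[2])
    return np.c_[b[0]+co*P[:,0]-s*P[:,1],b[1]+s*P[:,0]+co*P[:,1],P[:,2]]
def hp(th,r,z,w=0):
    d=np.array([-np.cos(th),np.sin(th)]);n=np.array([np.sin(th),np.cos(th)])
    return np.r_[np.array([.02,-.014])+r*d+w*n,.110+z]
E
cat > fit.py <<'E'
from h import *
d=pickle.load(open("c0.pkl","rb"))
def uz(z,s,ox,oy): z=np.array(z,float);return (z+.5)/s-.5+[ox,oy]
S=uz([(58,215),(478,102),(642,258),(190,395),(195,578),(630,440)],7,225,160)
SP=np.array([(-80,-120,110),(-80,120,110),(80,120,110),(80,-120,110),(80,-120,0),(80,120,0)])/1e3
D=uz([(570,145),(318,440),(55,298),(322,28),(320,570),(70,435)],6,195,160)
DP=np.array([(-80,-120,110),(-80,120,110),(80,120,110),(80,-120,110),(-80,120,0),(80,120,0)])/1e3
def r(b,th=None):return np.r_[(proj(d["scene"],b2w(b,SP))-S).ravel(),(proj(d["side"],b2w(b,DP))-D).ravel()]
f=least_squares(r,[.5,0,0]);b=f.x;print(b,np.degrees(b[2]));print(f.fun.reshape(-1,2).round(1).tolist())
# eye
e=[("scene",uz([(462,146)],7,225,160)),("side",uz([(293,352)],6,195,160))]
g=least_squares(lambda t:np.r_[tuple((proj(d[n],b2w(b,hp(t[0],.115,.006)))-u).ravel() for n,u in e)],[1.]);print("th",g.x,g.fun)
th=g.x[0]
print("crown",b2w(b,[-.095,-.03,.152]),"stud",b2w(b,hp(th,.055,.036)))
np.save("b.npy",np.r_[b,th])
for n,s,o in(("scene",7,(225,160)),("side",6,(195,160))):
    im=cv2.imread(f"pics/{n}0z.png")
    for P in [hp(th,.055,.036),hp(th,.055,.006),hp(th,.115,.006),hp(th,0,.006),[-.095,-.03,.152],[-.095,-.046,.11],[-.095,-.014,.11],hp(0,.082,.01,.013)]:
        q=(proj(d[n],b2w(b,P))[0]-o+.5)*s-.5
        cv2.circle(im,tuple(int(v) for v in q),3,(0,255,0),-1)
    cv2.imwrite(f"pics/{n}0f.png",im)
E
python3 fit.py
```

```text
[ 0.60003191  0.05071219 -0.14454462] -8.281796571483566
[[-1.0, -0.5], [0.0, -0.6], [1.1, -0.7], [0.2, -0.7], [0.0, 0.1], [0.2, -0.6], [0.7, -1.1], [-0.5, -0.2], [-0.4, 0.1], [0.3, -1.1], [-0.1, 0.3], [0.1, -0.2]]
th [1.02198639] [-0.65356358 -0.7588624  -0.63997517 -0.74824878]
crown [[0.50170136 0.03470901 0.152     ]] stud [[0.59617287 0.08454389 0.146     ]]
```

View pics/scene0f.png

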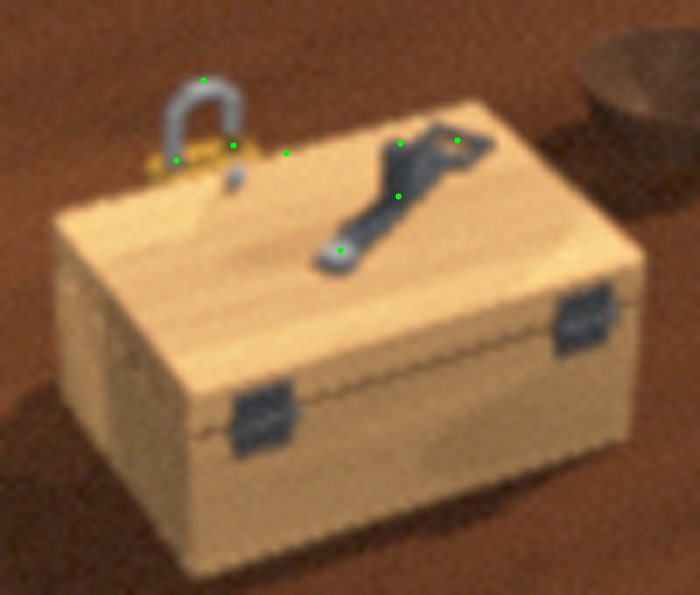

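View pics/side0f.png

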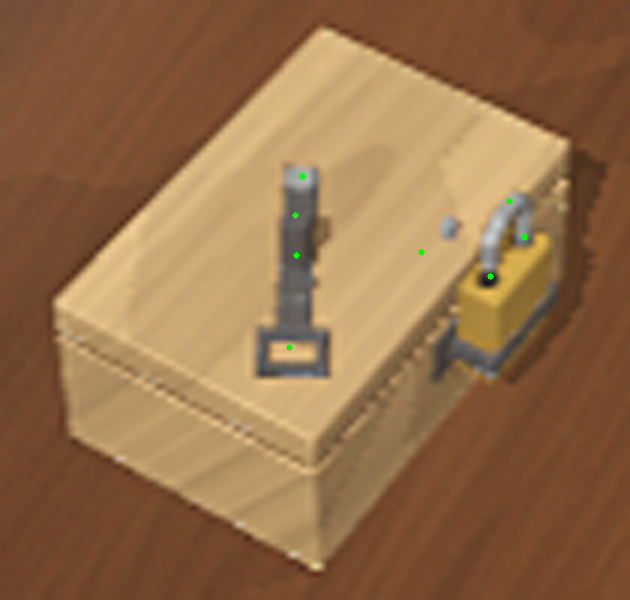

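The fit is good: residuals are about 1 px, and the stud, pivot, crown and eye all reproject where they appear. The hasp angle is about 1.0 rad. The plan is to push the stud round with shut fingers, turning the tool with the arm, then press the crown.

```bash
cat > tgt.py <<'E'
import sys
from h import *
from workcell import get_obs
from scipy.spatial.transform import Rotation as R
B=np.load("b.npy");b=B[:3]
def rel(P,yaw):
    o=get_obs();R0=R.from_euler("xyz",o["tcp_rot"],degrees=True)
    R1=R.from_euler("xyz",[-90,0,yaw],degrees=True)
    print("goal",np.round(P,4),round(yaw,1),"turn",(R0.inv()*R1).as_rotvec(degrees=True).round(1),"shift",R0.inv().apply(np.array(P)-o["ee_pos"]).round(4))
def arc(th,w,z,r=.055):   # pose on tangent side of stud
    return b2w(b,hp(th,r,z-.110,w))[0],90-np.degrees(th)+np.degrees(b[2])
if __name__=="__main__":
    a=[float(v) for v in sys.argv[1:]]
    for th in a[:-2]: rel(*arc(th,a[-2],a[-1]))
E
python3 tgt.py 1.02 .038 .22
```

```text
goal [0.631  0.0995 0.22  ] 23.3 turn [ -0.  -93.2  -0. ] shift [-0.4265  0.0112  0.6267]
```

>>> play_rows(
  moves=[
    [[0, -9, 0], [-0.03, 0, 0.04], 0],
    [[0, -18, 0], [-0.05, 0, 0.08], 0],
    [[0, -27, 0], [-0.08, 0, 0.12], 0],
    [[0, -36, 0], [-0.11, 0, 0.16], 0],
    [[0, -45, 0], [-0.14, 0, 0.2], 0],
  ],
  grip_force=40,
)

```text
time: 0.65
ee_pos: [0.3293, -0.3146, 0.2311]
tcp_rot: [-90.0, 0.0, -26.6]
wrist_force: [0.6, -0.3, 0.6]
opening: 0.0124
```

```bash
python3 tgt.py 1.02 .038 .22
```

```text
goal [0.631  0.0995 0.22  ] 23.3 turn [ -0.  -49.9   0. ] shift [0.0843 0.0111 0.5054]
```

>>> play_rows(
  moves=[
    [[0, -8, 0], [0.01, 0, 0.045], 0],
    [[0, -16, 0], [0.02, 0, 0.09], 0],
    [[0, -24, 0], [0.03, 0, 0.14], 0],
    [[0, -32, 0], [0.04, 0, 0.18], 0],
    [[0, -40, 0], [0.05, 0, 0.22], 0],
  ],
)

```text
time: 1.15
ee_pos: [0.4738, -0.1409, 0.2312]
tcp_rot: [-90.0, -0.0, 13.4]
wrist_force: [1.5, -1.4, 0.9]
opening: 0.0001
```

```bash
python3 tgt.py 1.02 .038 .22
```

```text
goal [0.631  0.0995 0.22  ] 23.3 turn [ 0.  -9.8  0. ] shift [0.2087 0.0112 0.1973]
```

>>> play_rows(
  moves=[
    [[0, -5, 0], [0.033, 0, 0.033], 0],
    [[0, -10, 0], [0.067, 0, 0.067], 0],
    [[0, -10, 0], [0.1, 0, 0.1], 0],
    [[0, -10, 0], [0.135, 0, 0.13], 0],
    [[0, -10, 0], [0.17, 0, 0.16], 0],
  ],
)

```text
time: 1.65
ee_pos: [0.603, 0.0534, 0.2311]
tcp_rot: [-90.0, 0.0, 23.1]
wrist_force: [-0.0, -1.0, 0.6]
opening: 0.0003
```

```bash
python3 tgt.py 1.02 .038 .22
```

```text
goal [0.631  0.0995 0.22  ] 23.3 turn [ 0.  -0.2 -0. ] shift [0.0438 0.0111 0.0314]
```

>>> play_rows(
  moves=[
    [[0, 0, 0], [0.015, 0, 0.01], 0],
    [[0, 0, 0], [0.03, 0, 0.02], 0],
    [[0, 0, 0], [0.044, 0.01, 0.031], 0],
    [[0, 0, 0], [0.044, 0.01, 0.031], 0],
    [[0, 0, 0], [0.044, 0.01, 0.031], 0],
  ],
)

```text
time: 2.15
ee_pos: [0.6303, 0.0973, 0.2203]
tcp_rot: [-90.0, 0.1, 23.1]
wrist_force: [-0.8, -0.6, 0.8]
opening: 0.0002
```

```bash
python3 tgt.py 1.02 .038 .124
python3 - <<'E'
from workcell import *
import cv2,pickle
for n in("scene","side","wrist"):
    c=camera(n);cv2.imwrite(f"pics/{n}1.png",c["img"][:,:,::-1])
E
```

```text
goal [0.631  0.0995 0.124 ] 23.3 turn [-0.  -0.2 -0.1] shift [0.0017 0.0963 0.0017]
```

View pics/wrist1.png

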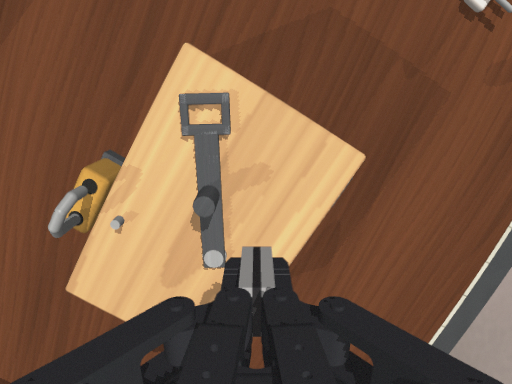

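View pics/side1.png

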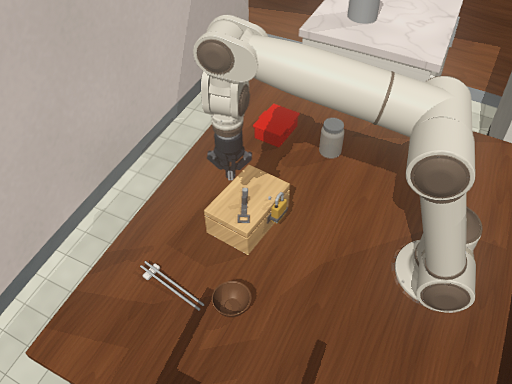

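The wrist picture shows the shut fingertips at (257,255), right of the stud top at (206,205). The shackle is at (70,215). I'll compare my model with this nearer view.

Run:
```python
from h import *
from workcell import *
c=camera("wrist");im=c["img"][:,:,::-1].copy()
B=np.load("b.npy");b=B[:3];th=B[3]
# refit on wrist corners + eye, report difference
u=np.array([(186,43),(364,156),(67,290)]);P=np.array([(-80,120,110),(80,120,110),(-80,-120,110)])/1e3
print("resid corners",(proj(c,b2w(b,P))-u).round(1).tolist())
f=least_squares(lambda x:(proj(c,b2w(x,P))-u).ravel(),b);print("wrist fit",f.x,f.fun.round(1))
for Q in [hp(th,.055,.036),hp(th,.115,.006),hp(th,0,.006),[-.095,-.03,.152]]:
    q=proj(c,b2w(b,Q))[0];print(q.round(1));cv2.circle(im,tuple(int(round(v)) for v in q),2,(0,255,0),-1)
cv2.imwrite("pics/wrist1f.png",cv2.resize(im[20:300,30:400],None,fx=2,fy=2))
```

```text
resid corners [[-1.9, -3.6], [4.4, 0.3], [-4.3, 0.5]]
wrist fit [ 0.60106482  0.04971029 -0.13889967] [-2.2 -1.6  4.6  1.  -2.9  2.4]
[204.9 206.6]
[207.3 113.8]
[213.6 257.9]
[ 54.1 221. ]
```

View pics/wrist1f.png

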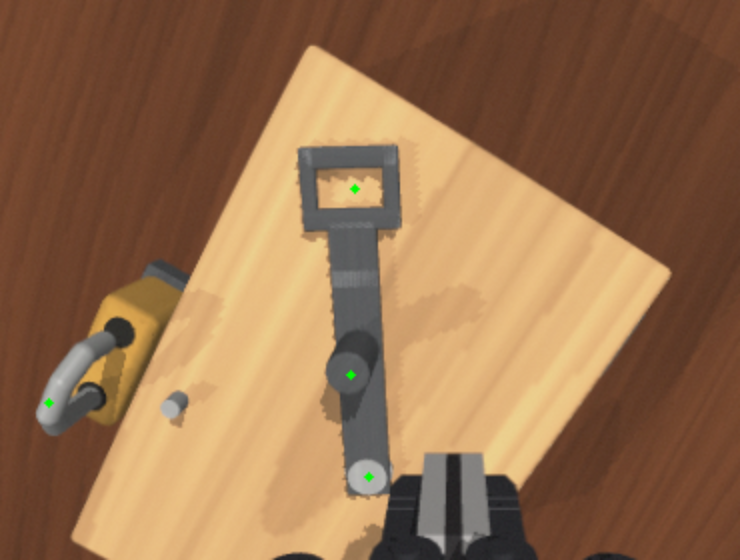

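>>> play_rows(
  moves=[
    [[0, 0, 0], [0.001, 0.03, 0.0], 0],
    [[0, 0, 0], [0.001, 0.06, 0.0], 0],
    [[0, 0, 0], [0.001, 0.085, 0.0], 0],
    [[0, 0, 0], [0.001, 0.095, 0.0], 0],
    [[0, 0, 0], [0.001, 0.095, 0.0], 0],
  ],
)

```text
time: 2.85
ee_pos: [0.6309, 0.0972, 0.1254]
tcp_rot: [-90.0, 0.1, 23.0]
wrist_force: [0.6, 0.2, 0.7]
opening: 0.0001
```

```bash
python3 tgt.py 1.02 0.9 0.8 0.7 0.6 .021 .124
python3 - <<'E'
from workcell import *
import cv2
c=camera("wrist");cv2.imwrite("pics/wrist2.png",c["img"][:,:,::-1])
E
```

```text
goal [0.6154 0.0928 0.124 ] 23.3 turn [-0.  -0.2 -0.1] shift [-0.016   0.0014  0.0021]
goal [0.6083 0.0921 0.124 ] 30.2 turn [-0.  -7.1 -0.1] shift [-0.0227  0.0014  0.0042]
goal [0.6026 0.0908 0.124 ] 35.9 turn [ -0.  -12.8  -0.1] shift [-0.0285  0.0015  0.0053]
goal [0.597 0.089 0.124] 41.6 turn [ -0.  -18.6  -0.1] shift [-0.0344  0.0015  0.0058]
goal [0.5916 0.0867 0.124 ] 47.3 turn [ -0.  -24.3  -0.1] shift [-0.0403  0.0015  0.0057]
```

View pics/wrist2.png

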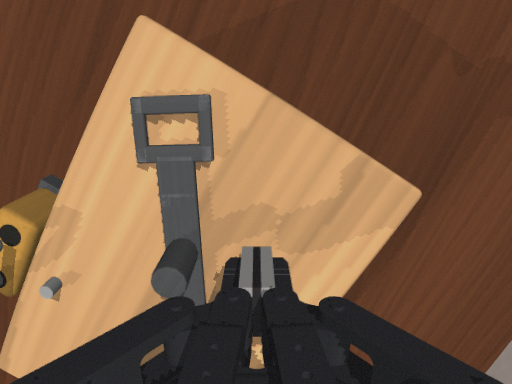

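The picture shows the fingertips at (257,270) to the right of the stud at (172,280), in line for the push. I'll start the arc.

>>> play_rows(
  moves=[
    [[0, 0, 0], [-0.008, 0, 0.001], 0],
    [[0, 0, 0], [-0.016, 0, 0.002], 0],
    [[0, -7, 0], [-0.023, 0, 0.004], 0],
    [[0, -13, 0], [-0.0285, 0, 0.005], 0],
    [[0, -18.5, 0], [-0.0345, 0, 0.006], 0],
  ],
)

```text
time: 3.4
ee_pos: [0.5973, 0.0896, 0.1277]
tcp_rot: [-90.1, -0.1, 41.8]
wrist_force: [1.0, 0.5, 1.1]
opening: 0.0002
```

```bash
python3 tgt.py 0.6 .5 .4 .3 .2  .021 .125
python3 - <<'E'
from workcell import *
import cv2
c=camera("wrist");cv2.imwrite("pics/wrist3.png",c["img"][:,:,::-1])
E
```

```text
goal [0.5916 0.0867 0.125 ] 47.3 turn [ 0.1 -5.5  0.1] shift [-0.0062  0.0027  0.0017]
goal [0.5865 0.0838 0.125 ] 53.1 turn [  0.1 -11.3   0.1] shift [-0.012   0.0027  0.0029]
goal [0.5816 0.0804 0.125 ] 58.8 turn [  0.1 -17.    0.1] shift [-0.0178  0.0027  0.0036]
goal [0.5772 0.0766 0.125 ] 64.5 turn [  0.1 -22.7   0.1] shift [-0.0237  0.0026  0.0037]
goal [0.5731 0.0723 0.125 ] 70.3 turn [  0.1 -28.4   0.1] shift [-0.0296  0.0026  0.0033]
```

View pics/wrist3.png

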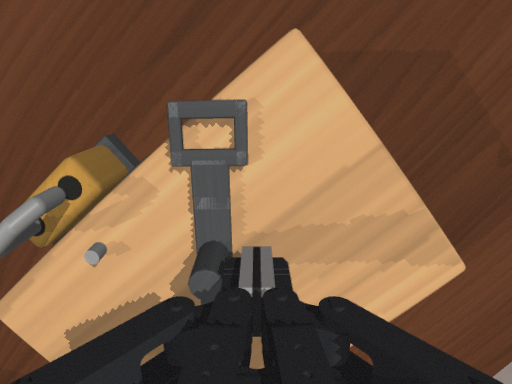

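The stud (207,280) is touching the finger and the hasp is following. I'll continue.

>>> play_rows(
  moves=[
    [[0, -5.5, 0], [-0.006, 0.001, 0.0015], 0],
    [[0, -11, 0], [-0.012, 0.001, 0.003], 0],
    [[0, -17, 0], [-0.018, 0.001, 0.0035], 0],
    [[0, -22.5, 0], [-0.0235, 0.001, 0.0035], 0],
    [[0, -28, 0], [-0.0295, 0.001, 0.0035], 0],
  ],
)

```text
time: 3.95
ee_pos: [0.573, 0.0727, 0.1263]
tcp_rot: [-90.1, -0.1, 69.7]
wrist_force: [1.5, 0.9, 0.1]
opening: 0.0002
```

```bash
python3 tgt.py .1 .05 0 -.03 .021 .125
python3 - <<'E'
from workcell import *
import cv2
c=camera("wrist");cv2.imwrite("pics/wrist4.png",c["img"][:,:,::-1])
E
```

```text
goal [0.5695 0.0677 0.125 ] 76.0 turn [ 0.1 -6.3  0.1] shift [-0.0059  0.0013  0.0016]
goal [0.5679 0.0652 0.125 ] 78.9 turn [ 0.1 -9.2  0. ] shift [-0.0088  0.0013  0.0022]
goal [0.5664 0.0627 0.125 ] 81.7 turn [  0.1 -12.    0. ] shift [-0.0117  0.0013  0.0028]
goal [0.5656 0.0611 0.125 ] 83.4 turn [  0.1 -13.7   0. ] shift [-0.0134  0.0013  0.003 ]
```

View pics/wrist4.png

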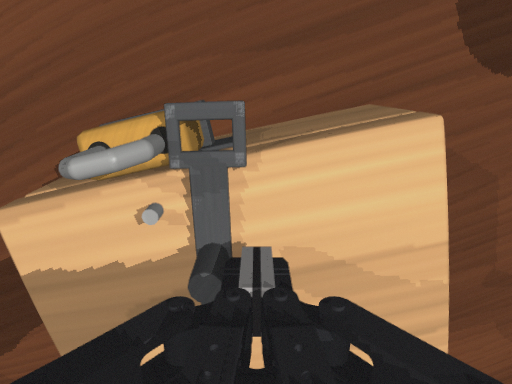

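>>> play_rows(
  moves=[
    [[0, -4, 0], [-0.003, 0.001, 0.001], 0],
    [[0, -8, 0], [-0.006, 0.001, 0.0015], 0],
    [[0, -11, 0], [-0.009, 0.001, 0.002], 0],
    [[0, -12, 0], [-0.011, 0.001, 0.0025], 0],
    [[0, -12, 0], [-0.012, 0.001, 0.0025], 0],
  ],
)

```text
time: 4.5
ee_pos: [0.567, 0.0631, 0.1251]
tcp_rot: [-90.1, -0.1, 81.4]
wrist_force: [2.7, 9.0, 1.2]
opening: -0.0001
```

```bash
python3 tgt.py 0 -.03 -.06 .021 .125
python3 - <<'E'
from workcell import *
import cv2
c=camera("wrist");cv2.imwrite("pics/wrist5.png",c["img"][:,:,::-1])
E
```

```text
goal [0.5664 0.0627 0.125 ] 81.7 turn [ 0.1 -0.3  0.1] shift [-0.0005  0.      0.0005]
goal [0.5656 0.0611 0.125 ] 83.4 turn [ 0.1 -2.   0.1] shift [-0.0022  0.      0.0011]
goal [0.5648 0.0595 0.125 ] 85.2 turn [ 0.1 -3.7  0.1] shift [-0.0038  0.      0.0017]
```

View pics/wrist5.png

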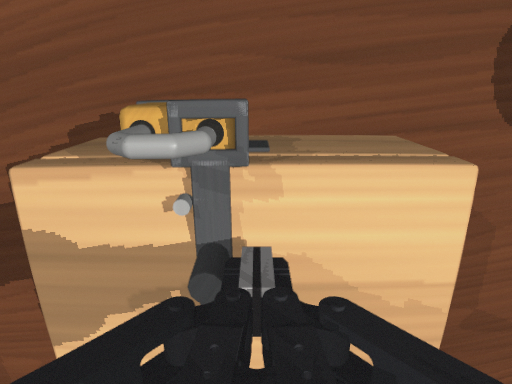

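The wrist picture shows the eye around the hole below the shackle's short leg (210,130), with the arm beside the pin. The force is about 9 N, so it's at the stop. I'll push slightly more to confirm.

>>> play_rows(
  moves=[
    [[0, 0, 0], [-0.0005, 0, 0], 0],
    [[0, 0, 0], [-0.001, 0, 0], 0],
    [[0, 0, 0], [-0.001, 0, 0], 0],
    [[0, 0, 0], [-0.001, 0, 0], 0],
    [[0, 0, 0], [-0.001, 0, 0], 0],
  ],
)

```text
time: 5.05
ee_pos: [0.567, 0.0631, 0.125]
tcp_rot: [-90.1, -0.2, 81.5]
wrist_force: [2.6, 10.1, 0.1]
opening: -0.0002
```

>>> play_rows(
  moves=[
    [[0, 0, 0], [0.008, 0, 0], 0],
    [[0, 0, 0], [0.016, 0, 0], 0],
    [[0, 0, 0], [0.022, -0.02, 0], 0],
    [[0, 0, 0], [0.022, -0.06, 0], 0],
    [[0, 0, 0], [0.022, -0.075, 0], 0],
  ],
)

```text
time: 5.55
ee_pos: [0.5703, 0.0837, 0.2027]
tcp_rot: [-90.2, -0.0, 81.5]
wrist_force: [-0.0, -0.1, 1.1]
opening: 0.0002
```

```bash
cat > chk.py <<'E'
import sys
from h import *
from workcell import *
t=sys.argv[1];B=np.load("b.npy");b=B[:3]
for n,s in(("scene",None),("side",None),("wrist",None)):
    c=camera(n);im=c["img"][:,:,::-1].copy();cv2.imwrite(f"pics/{n}{t}.png",im)
    P=[hp(0,.055,.036),hp(0,.115,.006),hp(0,0,.006),[-.095,-.03,.152],[-.095,-.03,.134]]
    q=proj(c,np.vstack([b2w(b,p) for p in P]))
    if n=="wrist": k,x0,y0,w,h=1,0,0,512,384
    else: k=6;x0,y0=(int(v) for v in q.mean(0)-[50,45]);w,h=110,90
    z=cv2.resize(im[y0:y0+h,x0:x0+w],None,fx=k,fy=k,interpolation=cv2.INTER_CUBIC)
    for v in q: cv2.circle(z,tuple(int(a) for a in (v-[x0,y0]+.5)*k-.5),2,(0,255,0),-1)
    cv2.imwrite(f"pics/{n}{t}z.png",z)
E
python3 chk.py 6
python3 - <<'E'
from tgt import *
yaw=90+np.degrees(b[2])
for z in(.2,.156,.134): rel(b2w(b,[-.095,-.03,z])[0],yaw)
E
```

```text
goal [0.5017 0.0347 0.2   ] 81.7 turn [ 0.1 -0.2  0. ] shift [-0.0583 -0.      0.0605]
goal [0.5017 0.0347 0.156 ] 81.7 turn [ 0.1 -0.2  0. ] shift [-0.0583  0.044   0.0606]
goal [0.5017 0.0347 0.134 ] 81.7 turn [ 0.1 -0.2  0. ] shift [-0.0583  0.066   0.0606]
```

View pics/wrist6z.png

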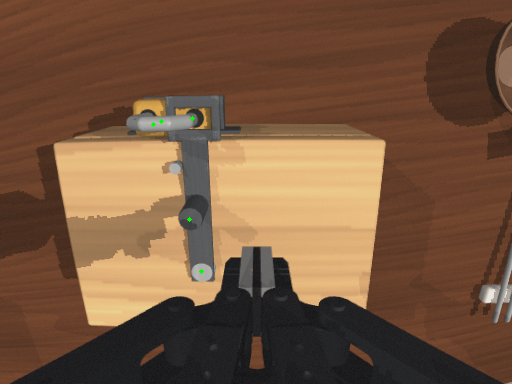

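View pics/side6z.png

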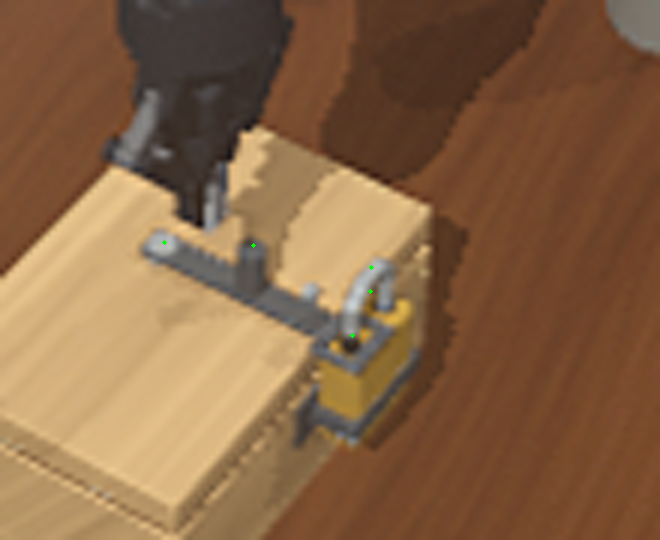

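Both views agree with the model at hasp = 0: stud, pivot and eye all match, and the shackle is still up. Next I'll go above the crown.

>>> play_rows(
  moves=[
    [[0, 0, 0], [-0.02, 0, 0.02], 0],
    [[0, 0, 0], [-0.04, 0, 0.04], 0],
    [[0, 0, 0], [-0.0583, 0, 0.0605], 0],
    [[0, 0, 0], [-0.0583, 0.02, 0.0605], 0],
    [[0, 0, 0], [-0.0583, 0.036, 0.0605], 0],
  ],
)

```text
time: 6.2
ee_pos: [0.5004, 0.0339, 0.1616]
tcp_rot: [-90.0, 0.0, 81.5]
wrist_force: [0.7, -0.6, -1.1]
opening: -0.0001
```

```bash
python3 chk.py 7
python3 - <<'E'
from tgt import *
yaw=90+np.degrees(b[2])
for z in(.152,.134): rel(b2w(b,[-.095,-.03,z])[0],yaw)
E
```

```text
goal [0.5017 0.0347 0.152 ] 81.7 turn [-0.2 -0.2 -0.1] shift [ 0.0007  0.0094 -0.0015]
goal [0.5017 0.0347 0.134 ] 81.7 turn [-0.2 -0.2 -0.1] shift [ 0.0007  0.0274 -0.0015]
```

View pics/wrist7z.png

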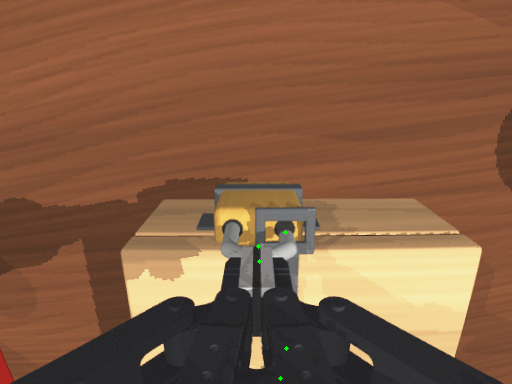

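View pics/side7z.png

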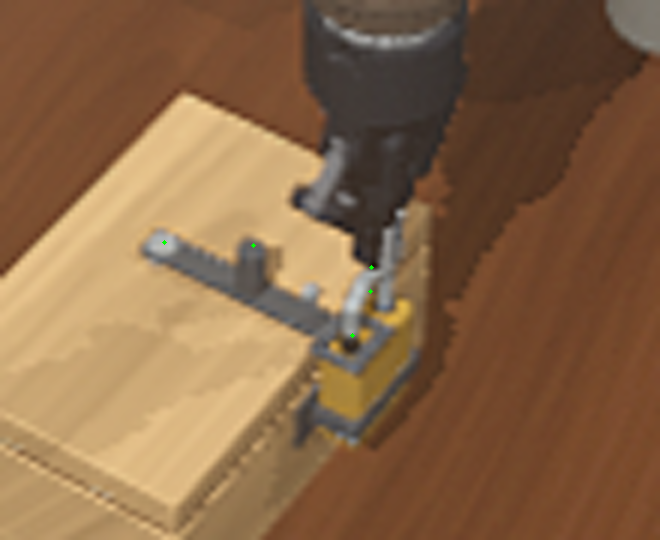

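View pics/scene7z.png

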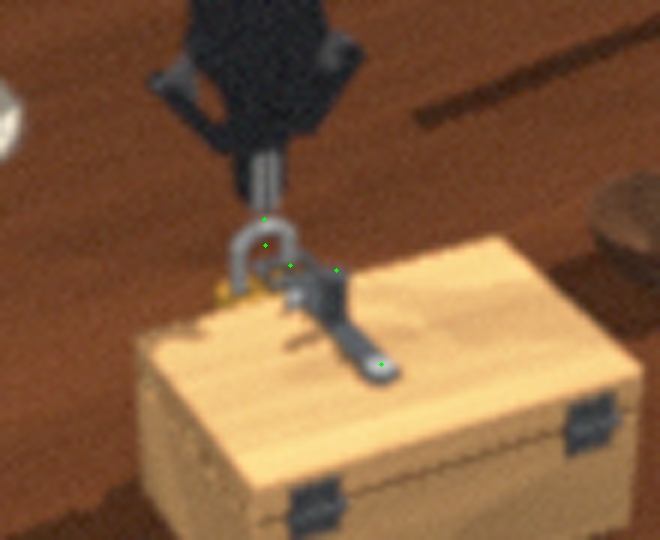

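All three views show the shut tips centred over the crown; in the wrist picture the legs at x 232 and 287 straddle the tips at 257. I'll press now.

>>> play_rows(
  moves=[
    [[0, 0, 0], [0.001, 0.004, -0.001], 0],
    [[0, 0, 0], [0.001, 0.009, -0.001], 0],
    [[0, 0, 0], [0.001, 0.012, -0.001], 0],
    [[0, 0, 0], [0.001, 0.015, -0.001], 0],
    [[0, 0, 0], [0.001, 0.018, -0.001], 0],
  ],
)

```text
time: 6.85
ee_pos: [0.5027, 0.0353, 0.1459]
tcp_rot: [-90.1, -0.0, 81.6]
wrist_force: [-2.0, 0.3, 7.1]
opening: 0.0002
```

>>> play_rows(
  moves=[
    [[0, 0, 0], [0, 0.003, 0], 0],
    [[0, 0, 0], [0, 0.006, 0], 0],
    [[0, 0, 0], [0, 0.008, 0], 0],
    [[0, 0, 0], [0, 0.01, 0], 0],
    [[0, 0, 0], [0, 0.01, 0], 0],
  ],
)

```text
time: 7.35
ee_pos: [0.5022, 0.0351, 0.1347]
tcp_rot: [-90.0, 0.0, 81.6]
wrist_force: [-0.6, -0.4, 1.3]
opening: -0.0001
```

>>> play_rows(
  moves=[
    [[0, 0, 0], [0, 0.001, 0], 0],
    [[0, 0, 0], [0, 0.002, 0], 0],
    [[0, 0, 0], [0, 0.003, 0], 0],
    [[0, 0, 0], [0, 0.003, 0], 0],
    [[0, 0, 0], [0, 0.003, 0], 0],
  ],
)

```text
time: 7.85
ee_pos: [0.5026, 0.0351, 0.1337]
tcp_rot: [-90.1, -0.0, 81.6]
wrist_force: [-3.0, -0.5, 10.4]
opening: -0.0001
```

Bottomed out: z is about 0.134 with 10 N. I'll lift off and look.

>>> play_rows(
  moves=[
    [[0, 0, 0], [0, -0.01, 0], 0],
    [[0, 0, 0], [0, -0.03, 0], 0],
    [[0, 0, 0], [0, -0.06, 0], 0],
    [[0, 0, 0], [0, -0.09, 0], 0],
    [[0, 0, 0], [0, -0.11, 0], 0],
  ],
)

```text
time: 8.35
ee_pos: [0.5027, 0.0351, 0.2448]
tcp_rot: [-90.1, -0.0, 81.6]
wrist_force: [0.3, 0.8, -0.4]
opening: 0.0002
```

>>> play_rows(
  moves=[
    [[0, 0, 0], [0, 0, 0], 0],
    [[0, 0, 0], [0, 0, 0], 0],
    [[0, 0, 0], [0, 0, 0], 0],
    [[0, 0, 0], [0, 0, 0], 0],
    [[0, 0, 0], [0, 0, 0], 0],
  ],
)

```text
time: 8.85
ee_pos: [0.5021, 0.0351, 0.2415]
tcp_rot: [-89.9, 0.0, 81.6]
wrist_force: [-0.5, -0.9, 0.7]
opening: 0.0
```

```bash
python3 chk.py 8
```

```text
(no output)
```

View pics/scene8z.png

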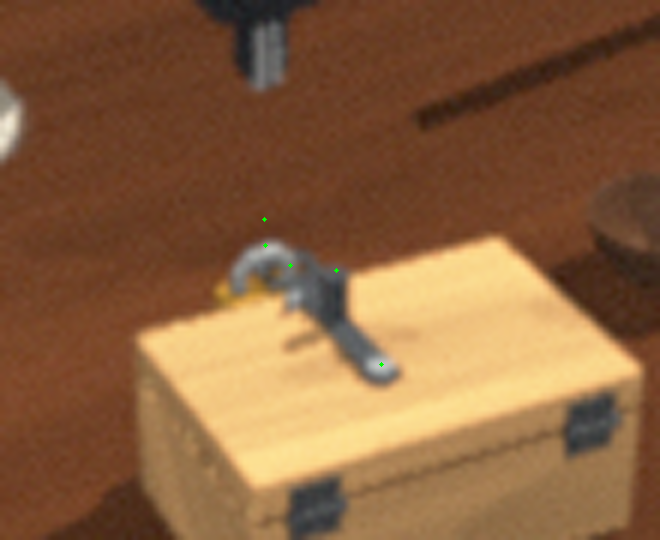

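View pics/side8z.png

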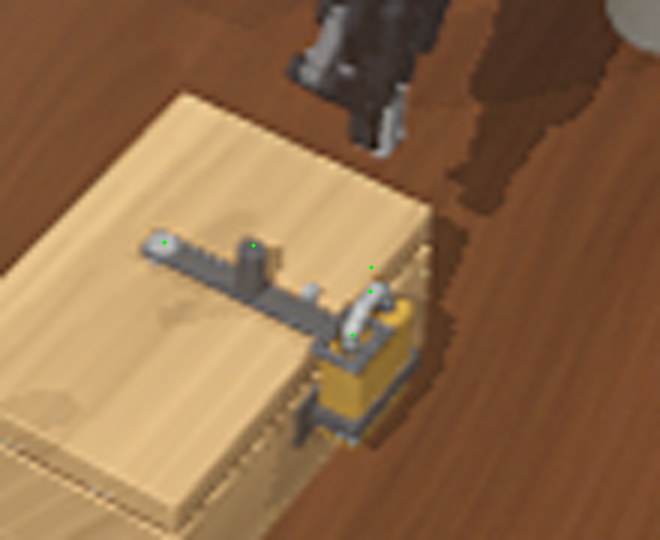

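View pics/side8.png

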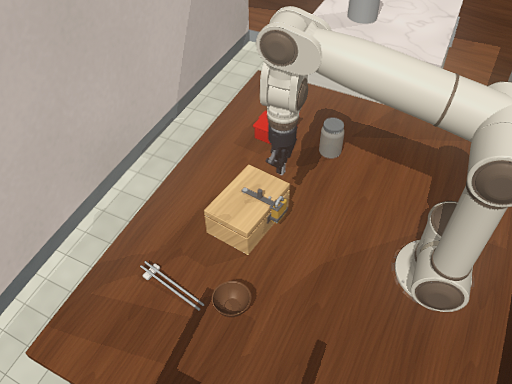

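The crown sits on the "home" marker (z = 0.134) in both views, the hasp is on its stop with the eye around the leg, and the bystanders are where they were.

```bash
python3 -c "
from workcell import *
print(job_done())"
```

```text
the job is handed in; nothing more can be done
None
```

The treat box is locked: the hasp is against its stop with its eye around the short leg, and the shackle is pressed home and staying down. I handed the job in at about 9 s of the 48 s allowed; it reports no verdict.

- **Hasp:** I pushed the stud round with shut fingers from about 1.02 rad. It stopped with about 10 N of push and no further movement. Before I pressed, the pictures matched the model at hasp = 0, with the shackle still up.
- **Shackle:** I pressed the crown straight down. Resistance was about 7 N partway, dropped to about 1 N at the click, and the crown stopped hard at z ≈ 0.134 m, which is the home height. After I lifted clear, the crown stayed at the home mark in both outside views.
- **Bystanders and robot:** The jar, bowl, chopsticks and container looked unmoved. The container was partly hidden behind the gripper in the last view, and I only judged them by eye. The gripper was about 0.1 m above the shackle and touching nothing.
- **Disagreement:** The box pose from the first two cameras and from the wrist camera differed by about 1–2 mm, partly because the lid's edges are rounded. This did not affect the result.

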